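# Scoop the polished balls out of the tumbling chips

## Robot

A 6-joint arm with a two-finger parallel gripper is mounted at the origin on a cart in front of the work surface, level with it; the furniture and walls round the work are solid. World frame = base frame: x ahead of the robot, y to its left, z up, the work surface at z = 0. Lengths are in mm, angles in degrees, forces in N, time in s.
With the tool pointing down it reaches from about 300 to 850 mm from the base axis. Payload 4.2 kg.
Tool frame: the origin (TCP) lies between the finger pads; the fingertips stand 11 mm ahead of it and the grasp point (between the pads) lies 8 mm behind it (env.tips_ahead is the distance from the TCP to the fingertips, in mm); z points along the fingers, y is the line along which they close (so a half turn about z gives the same grasp; the last joint's range is limited). The gripper opens to 91 mm and grips with 3 to 60 N. Pads are 32 mm wide; open, the fingers measure 118 mm over their backs; the gripper's body (76 mm by 178 mm) begins 60 mm behind the grasp point.
Start: joints at [66.463, 18.312, 89.639, -0, 72.044, -1.146], TCP at [219.037, 531.662, 224.976] pointing down, gripper open.
Joint ranges: [-177.97, 177.97], [-48.28, 115.42], [12.27, 149.76], [-77.06, 257.06], [2.81, 150.46], [-146.56, 146.56]. Speed limits (degrees/s): [147.25, 147.25, 180, 180, 180, 180].

## Interface

Orientations are given as [roll, pitch, yaw] about the fixed x, y, z axes, in that order (R = Rz(yaw) Ry(pitch) Rx(roll)).
In Python, from workcell import env, cams gives the robot as it stands.
- The arm moves only by the tool step_arm, never from a script. Its arguments are lists of equal length, an entry for each row: "linear": the shift along the tool's x, y, z in units of 30 cm (1.0 is 30 cm), a list of three; "turn": the turn about the tool's z in units of 360 degrees (1.0 is 360 degrees). In form: {"linear": [[tx, ty, tz], ...], "turn": [turn, ...]}. A call has 1 to 20 rows; each row is the pose to reach, as a shift and turn from the pose commanded when the call began, along the tool's axes at that moment, turning the shorter way round; what a row does not reach only later rows make up. A row lasts 1/8 s, in which the tool goes at most 62.5 mm and 10.7 degrees, less where a joint would pass 70% of its speed; a pose out of reach is approached as far as the arm can. A call with a number of a shift or a turn outside -1 to 1 is refused whole. A call with a gripper value outside its range is refused whole. "fingers" is the closure, from -1 (fully open) to 1 (shut), so that 0 is half open, set as the call begins (left out, the last holds). The fingers move at their own pace and stop on an object; "force" is the grip in N (left out, the last holds). Time passes only in rows, so rows that repeat a pose let the fingers close. It gives the time, the measured TCP pose, the force, the opening and the grip force at its end, in the units of the state.
- env.state(): the state, without advancing time (a new reading comes with each control period).
- cams.grab_frame(name): name is "scene" or "side" or "wrist"; returns a dict with "color" (400x640x3 uint8, blue, green, red), "fx", "fy", "cx", "cy" (pixels), "extrinsics" (4x4, takes a point from camera to world coordinates); the wrist camera has in their place "tool_from_camera" (4x4, takes a point from camera to tool coordinates, whose origin is the TCP and whose axes are the flange's). Camera axes: x right, y down, z forward; pixel columns grow to the right and rows downward; lengths in mm; the calibration is good to about 2 mm. A picture is of the moment at which its call begins: read the wrist's pose just before it. There is no depth.
- env.job_done(): hands the job in; it is judged then, once.
The state is a dict: "time_s": time; "qpos": joint angles; "qvel": joint speeds; "effort": joint torques, N m; "ee_pos": TCP position; "ee_rot": TCP orientation; "force": force on the tool from outside, world axes, zero at the start; "torque": the same for the moment, N m; "gripper_width": finger opening in mm; "gripper_force": force on a finger pad.
Only numpy, scipy, OpenCV 4.12 (cv2) and the standard library are available. Lean on these libraries where they do the work, as an engineer would, in place of code of your own. Each camera call takes 0.05 s, during which the arm holds its last target. There are 200 camera calls.

## Task

The metal tray holds two polished steel balls among small ceramic tumbling chips. Use the fork-bottomed scoop to lift the balls out so that the chips drop back through its bars, and tip the balls gently, from just above its rim, into the open plywood box. All the chips stay in the metal tray, the gripper must not touch the balls, and at the end the scoop stands level on the bench beside the tray and the box.

Things in the scene. Friction and masses are not known exactly. Their poses are not given: they have to be found in the camera images.
- scoop: Loose steel scoop, 0.25 kg, 148 x 127 wide (y) x 126 high. Origin: centre of its underside, x to the open nose, z up. Floor: six bars along x, 5 thick, 19 to 20 clear between them, flat on the underside plane but for a 3.5 mm hump (crest at x = +50). Side walls at y = +-61, 48 high, end at x = +16; back wall's inner face x = -68, 60 high; back strap to x = -76.
- scoop_handle (a point): Grip point of the scoop, at scoop x = -10, y = 0, z = +112, in the middle of the wooden handle: a straight bar along the scoop's x, 22 wide (y), 28 tall (z 98 to 126), from x = -76 to +36, free on both sides and above, carried by a strap at its rear end.
- scoop_nose (a point): Middle of the line of the bars' free ends (nose), at scoop x = +72.5, 2.5 mm above the underside. The hump behind it keeps the balls aboard up to some 8 degrees of nose-down tilt; at 25 to 35 degrees they roll out over the nose.
- sorting_tray: Open sheet-metal tray, fixed. Inside 320 long (x) x 140 wide (y), walls 4 thick. Origin: centre of its underside, z up; inner floor at z = +8, wall tops at z = +57. At the start balls and chips lie wholly at tray x > 0 but for a ball's bulge (centres x > +9), so the scoop fits down at the empty -x end with its nose to tray +x.
- tray_rail (a point): Middle of the stop rail's face towards the balls, at tray x = +122, y = 0, at floor level (tray z = +8). The rail crosses the tray, 6 thick, 20 to 42 mm above the floor: it stops balls, but the scoop's bars and the chips pass under it. Gussets of the same height, 28 x 28, cut off its corners. The end wall is 38 mm beyond the face. Draw the bars back before raising the scoop.
- ball_box: Open plywood box, fixed, outside 196 (x) x 176 (y) x 66 high, walls and floor 8 thick. Origin: centre of its underside, z up. Box and scoop stand to the right of the tray, either one outermost. A bench lamp stands behind them: its shade hangs at world x 0.61 to 0.72, y -0.32 to -0.19, z 0.37 to 0.47, so keep the wrist in front of it.
- ball_a: Smooth steel ball, diameter 50, 0.11 kg, polished (slippery), rolls. Origin: its centre.
- ball_b: Smooth steel ball, diameter 50, 0.11 kg, polished (slippery), rolls. Origin: its centre.
- chip_0: Small grey ceramic tumbling chip: a smooth disc of diameter 15, 10 thick. One may jam between a bar's end and a ball: then draw the scoop back a little and push again, slightly to one side. Origin: its centre.
- chip_1: Small grey ceramic tumbling chip: a smooth disc of diameter 15, 10 thick. One may jam between a bar's end and a ball: then draw the scoop back a little and push again, slightly to one side. Origin: its centre.
- chip_2: Small grey ceramic tumbling chip: a smooth disc of diameter 15, 10 thick. One may jam between a bar's end and a ball: then draw the scoop back a little and push again, slightly to one side. Origin: its centre.
- chip_3: Small grey ceramic tumbling chip: a smooth disc of diameter 15, 10 thick. One may jam between a bar's end and a ball: then draw the scoop back a little and push again, slightly to one side. Origin: its centre.
- chip_4: Small grey ceramic tumbling chip: a smooth disc of diameter 15, 10 thick. One may jam between a bar's end and a ball: then draw the scoop back a little and push again, slightly to one side. Origin: its centre.
Not all that is in view belongs to the job. Leave any orange look-alike of the ball_a alone.

How it is judged (in metres and radians):
On the way:
1. balls are carried in the scoop, well above the tray, with no chip aboard (height (world z) of scoop above 0.07 m and ((x of ball_a in the frame of scoop between -0.07 and 0.06 m and y of ball_a in the frame of scoop between -0.06 and 0.06 m and z of ball_a in the frame of scoop between 0 and 0.06 m) or (x of ball_b in the frame of scoop between -0.07 and 0.06 m and y of ball_b in the frame of scoop between -0.06 and 0.06 m and z of ball_b in the frame of scoop between 0 and 0.06 m)) and not (x of chip_0 in the frame of scoop between -0.07 and 0.06 m and y of chip_0 in the frame of scoop between -0.06 and 0.06 m and z of chip_0 in the frame of scoop between 0 and 0.06 m) and not (x of chip_1 in the frame of scoop between -0.07 and 0.06 m and y of chip_1 in the frame of scoop between -0.06 and 0.06 m and z of chip_1 in the frame of scoop between 0 and 0.06 m) and not (x of chip_2 in the frame of scoop between -0.07 and 0.06 m and y of chip_2 in the frame of scoop between -0.06 and 0.06 m and z of chip_2 in the frame of scoop between 0 and 0.06 m) and not (x of chip_3 in the frame of scoop between -0.07 and 0.06 m and y of chip_3 in the frame of scoop between -0.06 and 0.06 m and z of chip_3 in the frame of scoop between 0 and 0.06 m) and not (x of chip_4 in the frame of scoop between -0.07 and 0.06 m and y of chip_4 in the frame of scoop between -0.06 and 0.06 m and z of chip_4 in the frame of scoop between 0 and 0.06 m)), for 0.2 s.
At the end, for the whole second after the job is handed in: Both balls lie still inside the plywood box, all five chips are inside the metal tray, and the scoop stands at rest on the bench itself (underside within 5 mm of the bench top, level within 0.1 rad), not in or on the tray or box (x of ball_a in the frame of ball_box between -0.09 and 0.09 m and y of ball_a in the frame of ball_box between -0.08 and 0.08 m and z of each of ball_a, ball_b in the frame of ball_box below 0.06 m and linear speed of each of ball_a, ball_b below 0.05 m/s and x of ball_b in the frame of ball_box between -0.09 and 0.09 m and y of ball_b in the frame of ball_box between -0.08 and 0.08 m and x of chip_0 in the frame of sorting_tray between -0.16 and 0.16 m and y of chip_0 in the frame of sorting_tray between -0.07 and 0.07 m and z of each of chip_0, chip_1, chip_2, chip_3, chip_4 in the frame of sorting_tray below 0.04 m and x of chip_1 in the frame of sorting_tray between -0.16 and 0.16 m and y of chip_1 in the frame of sorting_tray between -0.07 and 0.07 m and x of chip_2 in the frame of sorting_tray between -0.16 and 0.16 m and y of chip_2 in the frame of sorting_tray between -0.07 and 0.07 m and x of chip_3 in the frame of sorting_tray between -0.16 and 0.16 m and y of chip_3 in the frame of sorting_tray between -0.07 and 0.07 m and x of chip_4 in the frame of sorting_tray between -0.16 and 0.16 m and y of chip_4 in the frame of sorting_tray between -0.07 and 0.07 m and height (world z) of scoop below 0.005 m and angle between scoop's own z axis and vertical below 0.1 rad and linear speed of scoop below 0.03 m/s); the robot touches nothing.
It fails at once if the gripper handles a ball (contact force between the fingers and ball_a above 0.5 N or contact force between the fingers and ball_b above 0.5 N).
It fails at once if a ball is thrown or dropped from a height (faster than 2 m/s, a fall of about 20 cm) (linear speed of any of ball_a, ball_b above 2 m/s).
It also fails if it takes over 72 s, if anything falls off the work surface, if the arm or the gripper's body presses on something with over 40 N, if the wrist force passes 120 N, or if a joint passes its speed limit or range.

## Working session

There is one attempt and no reset: what is moved stays moved. The work goes in short steps, Python scripts to look and compute and a tool call to move; the robot and the scene stay as the last step left them, time stands still between calls to the robot, and variables do not carry over. Pictures are saved under pics/ and viewed, at most 10 in all, crops included, and the job is handed in when it is done.

Besides the shell and the picture viewer there is one more tool, called as name([rows], argument=value, ...), one row to a line, values as JSON. step_arm: Moves the arm, as the interface text tells. Its arguments: {"type":"object","properties":{"linear":{"type":"array"},"turn":{"type":"array"},"fingers":{"type":"number"},"force":{"type":"number"}},"required":["linear","turn"]}

```bash
mkdir -p pics; cat > h.py <<'E'
import numpy as np, cv2
from scipy.spatial.transform import Rotation as R
from workcell import env, cams
def grab(n,f):
    s=env.state(); g=cams.grab_frame(n); cv2.imwrite('pics/'+f,g['color'])
    if n=='wrist':
        T=np.eye(4);T[:3,:3]=R.from_euler('xyz',s['ee_rot'],degrees=True).as_matrix();T[:3,3]=s['ee_pos']
        g['extrinsics']=T@g['tool_from_camera']
    return g
def ray(g,u,v,z):
    E=np.array(g['extrinsics']);d=E[:3,:3]@np.array([(u-g['cx'])/g['fx'],(v-g['cy'])/g['fy'],1]);o=E[:3,3]
    return o+d*(z-o[2])/d[2]
def proj(g,p):
    q=np.linalg.inv(g['extrinsics'])@np.append(p,1);return q[0]/q[2]*g['fx']+g['cx'],q[1]/q[2]*g['fy']+g['cy']
E
python3 - <<'E'
from h import *
import pickle
print(env.state())
for n in('scene','side'):
    g=grab(n,n+'0.png');pickle.dump(g,open(n+'0.pkl','wb'));print(n,g['fx'],np.round(g['extrinsics'],3).tolist())
E
```

```text
{'time_s': 0.0, 'qpos': array([ 6.64629506e+01,  1.83486958e+01,  8.97074074e+01, -1.73919210e-03,
        7.20425964e+01, -1.14529695e+00]), 'qvel': array([ 0.0887963 , -0.13189557,  0.02297169,  0.04746772,  0.02463032,
       -0.07982901]), 'effort': array([ 6.42352443e-04, -4.12470782e+01, -2.31976497e+01,  7.27433665e-02,
        4.58260160e-02, -1.38695286e-04]), 'ee_pos': array([218.84438848, 531.19284568, 224.1429986 ]), 'ee_rot': array([-1.79901287e+02, -3.19581588e-04,  1.57608785e+02]), 'force': array([-0.18185629,  0.60661395, -0.46716613]), 'torque': array([0.02529964, 0.00494923, 0.01296641]), 'gripper_force': 0.0, 'gripper_width': 91.17180366242914}
scene 405.00743753048704 [[0.608, -0.428, 0.669, -196.915], [-0.794, -0.306, 0.525, -756.921], [-0.02, -0.851, -0.526, 698.469], [0.0, 0.0, 0.0, 1.0]]
side 426.9087789236974 [[-0.999, -0.004, 0.033, 528.814], [-0.032, 0.383, -0.923, 1066.336], [-0.009, -0.924, -0.383, 613.654], [0.0, 0.0, 0.0, 1.0]]
```

View pics/scene0.png

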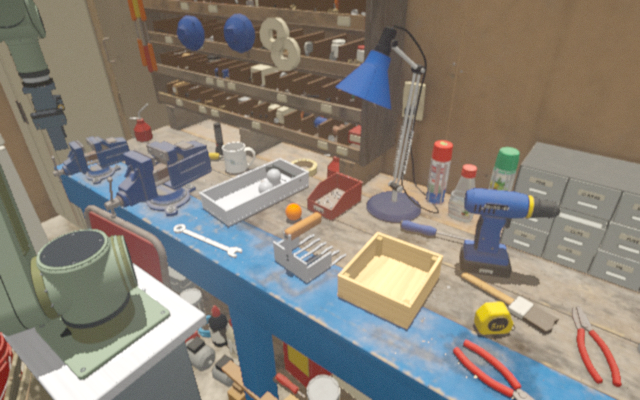

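View pics/side0.png

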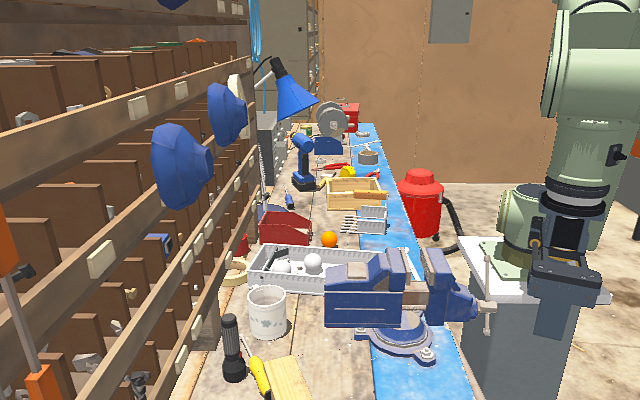

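Scene view: tray at about (255,190) with two steel balls at (273,176) and (265,186). The orange look-alike is at (293,212), to be left alone. The scoop is at (308,250) with its wooden handle at (303,225), and the box is at (390,275). I'll enlarge a crop.

```bash
python3 - <<'E'
from h import *
import pickle
g=pickle.load(open('scene0.pkl','rb'));c=g['color'][150:330,190:450]
cv2.imwrite('pics/c1.png',cv2.resize(c,None,fx=3,fy=3,interpolation=cv2.INTER_CUBIC))
for n,u,v,z in [('trayc',255,185,57),('ballA',273,176,33),('ballB',265,186,33),('hnd rear?',320,217,112),('hnd other',288,233,112),('box',390,262,66),('scoopfl',310,262,0)]: print(n,ray(g,u,v,z).round())
E
```

```text
trayc [566.  86.  57.]
ballA [675. 111.  33.]
ballB [609.  86.  33.]
hnd rear? [ 480. -238.  112.]
hnd other [ 380. -216.  112.]
box [ 480. -443.   66.]
scoopfl [ 429. -242.    0.]
```

View pics/c1.png

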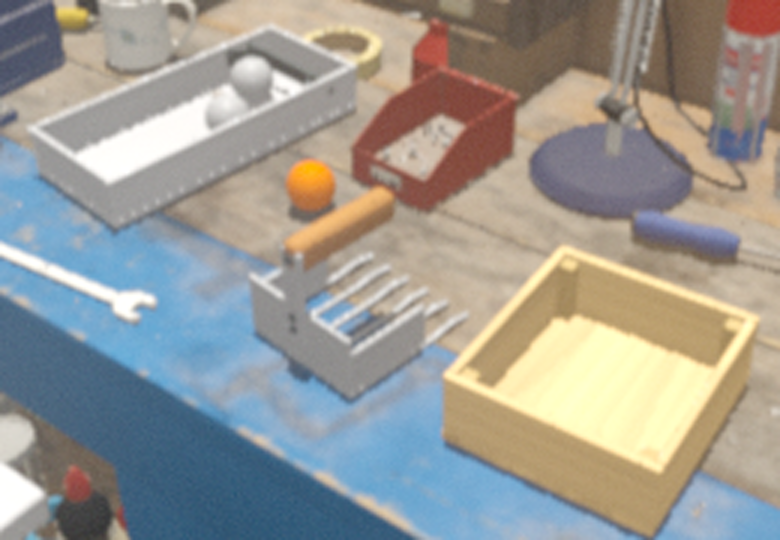

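The crop shows five things:
- The tray, with its rail at the far end.
- Two grey balls at crop (250,78) and (227,108).
- The orange decoy at (310,185).
- The scoop, with its handle running from (290,250) to (385,200) and its nose pointing away.
- The box, with rim corners (447,375), (567,250), (757,322) and (660,468).

Next I'll get coarse poses.

```bash
python3 - <<'E'
from h import *
import pickle
g=pickle.load(open('scene0.pkl','rb'))
P=lambda u,v,z:ray(g,190+u/3,150+v/3,z)[:2].round(1)
for n,L,z in [('tray',[(35,130),(110,182),(355,70),(268,28)],57),('box',[(447,375),(567,250),(757,322),(660,468)],66),('handle top',[(290,246),(385,192)],126),('scoop back floor',[(258,325),(350,395)],0),('nose',[(372,258),(466,318)],3),('balls',[(250,78),(227,108)],33),('orange',[(310,185)],25)]:
    print(n,[P(*c,z).tolist() for c in L])
w=cams.grab_frame('wrist');print(np.round(w['tool_from_camera'],3).tolist(),w['fx'])
E
```

```text
tray [[432.4, 184.8], [411.7, 47.9], [725.8, -4.0], [748.3, 145.5]]
box [[373.2, -371.4], [562.7, -365.9], [568.0, -534.4], [383.3, -541.8]]
handle top [[367.6, -224.2], [472.0, -239.3]]
scoop back floor [[387.0, -160.5], [366.3, -280.7]]
nose [[520.0, -185.0], [499.8, -305.1]]
balls [[675.6, 110.3], [610.2, 84.4]]
orange [[556.1, -79.6]]
[[0.001, -0.968, -0.252, 70.079], [1.0, 0.001, -0.0, -0.648], [0.0, -0.252, 0.968, -160.227], [0.0, 0.0, 0.0, 1.0]] 314.08475410441275
```

```bash
cat > plan.py <<'E'
import sys,json,os,numpy as np
# usage: plan.py x y z yaw  -> numbers for step_arm ; plan.py commit lx ly lz turn
f='cmd.json'
p,yaw=json.load(open(f)) if os.path.exists(f) else ([219.037,531.662,224.976],157.61)
def B(yaw):
    c,s=np.cos(np.radians(yaw)),np.sin(np.radians(yaw));return np.array([[c,s,0],[s,-c,0],[0,0,-1]])
def commit(lx,ly,lz,t):
    q=np.array(p)+300*np.array([lx,ly,lz])@B(yaw);json.dump([q.tolist(),yaw-360*t],open(f,'w'));return q.round(1),yaw-360*t
def need(x,y,z,w):
    d=np.array([x,y,z])-p;return (B(yaw)@d/300).round(3).tolist(),round((((yaw-w)+180)%360-180)/360,4),'mm',np.linalg.norm(d).round()
if __name__=='__main__':
    a=sys.argv[1:]
    if a[0]=='commit': print(commit(*map(float,a[1:])))
    else: print(need(*map(float,a)))
E
python3 plan.py 400 290 330 75; python3 plan.py commit -0.7 0.4 -0.35 0.23; python3 plan.py 560 110 330 -9.5
```

```text
([-0.865, -0.515, -0.35], 0.2295, 'mm', np.float64(320.0))
(array([458.9, 562.6, 330. ]), 74.81000000000002)
([-1.368, 0.721, -0.0], 0.2342, 'mm', np.float64(464.0))
```

```bash
rm cmd.json; python3 plan.py commit -0.865 -0.515 -0.35 0.23; python3 plan.py 560 110 330 -9.5
```

```text
(array([400.1, 290. , 330. ]), 74.81000000000002)
([-0.439, 0.671, -0.0], 0.2342, 'mm', np.float64(241.0))
```

step_arm([
  [0, 0, -0.2],
  [-0.2, -0.12, -0.35],
  [-0.4, -0.24, -0.35],
  [-0.6, -0.36, -0.35],
  [-0.8, -0.48, -0.35],
  [-0.865, -0.515, -0.35],
  [-0.865, -0.515, -0.35],
  [-0.865, -0.515, -0.35],
  [-0.865, -0.515, -0.35],
  [-0.865, -0.515, -0.35],
], turn=[0.02, 0.05, 0.08, 0.11, 0.14, 0.17, 0.2, 0.23, 0.23, 0.23])

```text
time_s: 1.4
ee_pos: [399.9, 290.0, 329.8]
ee_rot: [-180.0, 0.0, 75.0]
force: [0.6, -0.3, 0.4]
gripper_width: 91.1
gripper_force: 0.0
```

step_arm([
  [-0.1, 0.15, 0],
  [-0.2, 0.3, 0],
  [-0.3, 0.45, 0],
  [-0.4, 0.6, 0],
  [-0.439, 0.671, 0],
  [-0.439, 0.671, 0],
  [-0.439, 0.671, 0],
  [-0.439, 0.671, 0],
  [-0.439, 0.671, 0],
  [-0.439, 0.671, 0],
], turn=[0.03, 0.06, 0.09, 0.12, 0.15, 0.18, 0.21, 0.234, 0.234, 0.234])

```text
time_s: 2.65
ee_pos: [559.8, 110.4, 329.9]
ee_rot: [-180.0, 0.0, -9.2]
force: [-0.1, 0.3, 0.6]
gripper_width: 91.3
gripper_force: 0.0
```

```bash
python3 plan.py commit -0.439 0.671 0 0.234;python3 - <<'E'
from h import *
import pickle
g=grab('wrist','w_tray.png');pickle.dump(g,open('w_tray.pkl','wb'));s=env.state();print(s['ee_pos'],s['ee_rot'],s['qpos'])
E
```

```text
(array([559.9, 110.1, 330. ]), -9.429999999999993)
[559.81053576 110.3266197  329.91692983] [-1.79995641e+02  4.23768005e-03 -9.27344202e+00] [9.99087971e+00 1.53387303e+01 7.89675355e+01 5.52820016e-03
 8.56962966e+01 1.09263907e+02]
```

View pics/w_tray.png

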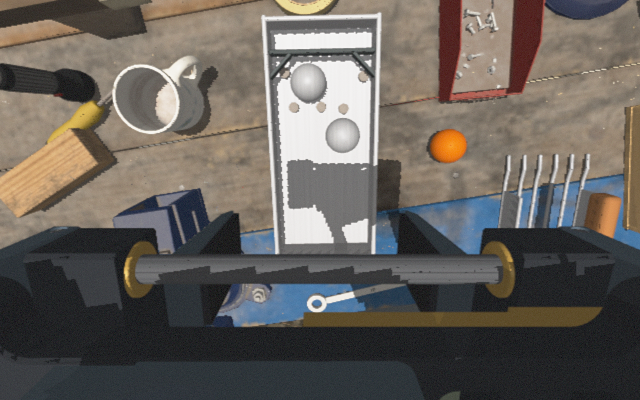

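The wrist view shows the tray with rim corners (264,16) and (381,13), and the rail at row 55. The steel balls are at (308,82) and (343,135), and the chips at (285,73), (294,107), (321,108), (343,108) and (362,76). The orange decoy at (449,146) lies outside the tray.

```bash
python3 - <<'E'
from h import *
import pickle
g=pickle.load(open('w_tray.pkl','rb'));im=g['color'].astype(int)
for v in (40,140,230): print(v,[im[v,u].sum()//3 for u in range(260,285)],[im[v,u].sum()//3 for u in range(366,390)])
print([im[v,320].sum()//3 for v in range(8,66)])
for n,u,v,z in [('TL',264,16,57),('TR',381,13.5,57),('BL',276,255,57),('BR',375,250,57),('b1',308,82,33),('b2',343,135,33),('rail',320,50,50)]: print(n,ray(g,u,v,z).round(1))
E
```

```text
40 [np.int64(110), np.int64(113), np.int64(142), np.int64(215), np.int64(243), np.int64(233), np.int64(197), np.int64(128), np.int64(95), np.int64(93), np.int64(95), np.int64(110), np.int64(120), np.int64(121), np.int64(136), np.int64(233), np.int64(245), np.int64(243), np.int64(243), np.int64(242), np.int64(242), np.int64(242), np.int64(242), np.int64(242), np.int64(243)] [np.int64(241), np.int64(239), np.int64(240), np.int64(242), np.int64(245), np.int64(197), np.int64(113), np.int64(103), np.int64(103), np.int64(109), np.int64(170), np.int64(220), np.int64(243), np.int64(236), np.int64(186), np.int64(130), np.int64(114), np.int64(114), np.int64(116), np.int64(113), np.int64(115), np.int64(113), np.int64(115), np.int64(118)]
140 [np.int64(119), np.int64(118), np.int64(123), np.int64(129), np.int64(127), np.int64(127), np.int64(127), np.int64(121), np.int64(146), np.int64(215), np.int64(240), np.int64(229), np.int64(165), np.int64(110), np.int64(92), np.int64(93), np.int64(100), np.int64(112), np.int64(113), np.int64(128), np.int64(222), np.int64(241), np.int64(241), np.int64(242), 
[... 1422 characters left out ...]
1), np.int64(120), np.int64(125), np.int64(152), np.int64(233), np.int64(244), np.int64(243), np.int64(242), np.int64(241), np.int64(242), np.int64(241), np.int64(241), np.int64(241), np.int64(241), np.int64(241), np.int64(241), np.int64(241), np.int64(242), np.int64(241), np.int64(181), np.int64(109), np.int64(106), np.int64(105), np.int64(87), np.int64(52), np.int64(52), np.int64(129), np.int64(230), np.int64(136), np.int64(116), np.int64(120), np.int64(159), np.int64(243), np.int64(242), np.int64(240), np.int64(240), np.int64(241)]
TL [756.7 146.5  57. ]
TR [736.3   2.9  57. ]
BL [438.  194.2  57. ]
BR [422.3  46.8  57. ]
b1 [674. 106.  33.]
b2 [595.3  68.6  33. ]
rail [708.4  83.9  50. ]
```

```bash
python3 plan.py 470 -190 350 -9.5
```

```text
([-0.132, 1.036, -0.067], 0.0002, 'mm', np.float64(314.0))
```

```bash
python3 - <<'E'
from h import *
import pickle
g=pickle.load(open('w_tray.pkl','rb'))
C=[]
for z,L in ((57,[(40,262.6,380.3),(140,268.3,378.2),(230,273.8,375.3)]),(8,[(40,274.5,371),(140,279.5,369),(230,284,367)])):
    for v,a,b in L:
        A=ray(g,a,v,z);Bp=ray(g,b,v,z);C.append((A+Bp)[:2]/2);print(z,v,(A+Bp)[:2]/2,np.linalg.norm(A-Bp))
C=np.array(C)
k=np.polyfit(C[:,0],C[:,1],1);yaw=np.degrees(np.arctan(k[0]));print('yaw',yaw,[np.degrees(np.arctan(np.polyfit(C[i:i+3,0],C[i:i+3,1],1)[0])) for i in (0,3)])
ux=np.array([np.cos(np.radians(yaw)),np.sin(np.radians(yaw))])
for v,z,tx in ((14.8,57,164),(19.5,57,160),(32.3,8,160),(48.3,50,128)):
    p=ray(g,320,v,z)[:2];print('origin x along axis from',tx,p@ux-tx)
y0=lambda x:np.polyval(k,x)
c0=np.array([0,k[1]]); s=c0@ux
def tp(xt,S): return c0+ux*(S+xt-s)
S=np.mean([ray(g,320,v,z)[:2]@ux-tx for v,z,tx in ((14.8,57,164),(19.5,57,160),(32.3,8,160))])
O=tp(0,S);print('tray origin',O)
n=np.array([-ux[1],ux[0]])
for u,v,z in ((308,82,33),(343,135,33),(285,73,15),(294,107,15),(321,108,15),(343,108,15),(362,76,15)):
    d=ray(g,u,v,z)[:2]-O;print((d@ux).round(1),(d@n).round(1))
E
```

```text
57 40 [718.35766872  80.4383042 ] 148.59327113557228
57 140 [594.80031861  97.676543  ] 149.71453177559513
57 230 [465.69170336 116.16311709] 148.86282262453292
8 40 [728.07896838  76.62640522] 135.61278141782972
8 140 [590.59180154  96.12156261] 135.7187293437675
8 230 [446.87020175 116.66560879] 135.50296592651432
yaw -8.06728899047051 [np.float64(-8.048542761633131), np.float64(-8.103686604361286)]
origin x along axis from 164 564.5911221353897
origin x along axis from 160 563.3368419569434
origin x along axis from 160 560.0457381241142
origin x along axis from 128 563.646513675283
tray origin [582.24084016  98.48541737]
89.8 20.4
17.1 -27.7
104.2 53.2
57.5 42.3
55.3 3.0
54.7 -29.1
98.0 -56.1
```

step_arm([
  [-0.03, 0.2, -0.06],
  [-0.06, 0.4, -0.06],
  [-0.09, 0.6, -0.06],
  [-0.12, 0.8, -0.06],
  [-0.13, 0.96, -0.06],
  [-0.13, 0.96, -0.06],
  [-0.13, 0.96, -0.06],
  [-0.13, 0.96, -0.06],
], turn=[0, 0, 0, 0, 0, 0, 0, 0])

```text
time_s: 3.7
ee_pos: [474.6, -166.5, 347.9]
ee_rot: [-180.0, -0.0, -9.3]
force: [0.9, 0.4, -0.1]
gripper_width: 91.4
gripper_force: 0.0
```

```bash
python3 plan.py commit -0.13 0.96 -0.06 0;python3 - <<'E'
from h import *
import pickle
g=grab('wrist','w_scoop.png');pickle.dump(g,open('w_scoop.pkl','wb'));s=env.state();print(s['time_s'],s['ee_pos'],s['ee_rot'])
E
```

```text
(array([ 474.2, -167.6,  348. ]), -9.429999999999993)
3.75 [ 474.59596113 -166.44514913  347.95330721] [-1.79981407e+02 -6.54901171e-03 -9.29363442e+00]
```

View pics/w_scoop.png

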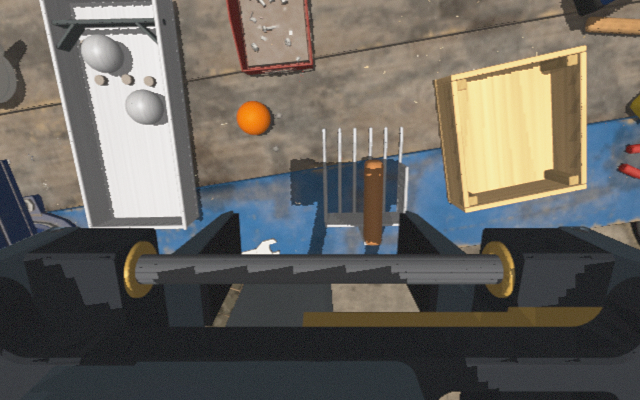

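The view shows the scoop's bar tips at row 128 (u 324 to 403) and its handle from (374,160) to (372,245). The box rim corners are about (451,77), (586,47), (586,187) and (467,208).

```bash
python3 - <<'E'
from h import *
import pickle
g=pickle.load(open('w_scoop.pkl','rb'));im=g['color']
print('nose',ray(g,363.3,128,2.5).round(1)); 
hsv=cv2.cvtColor(im,cv2.COLOR_BGR2HSV)
m=cv2.inRange(hsv,(5,110,60),(18,255,255));m[:, :350]=0;m[:,400:]=0;m[:150]=0;m[250:]=0
for v in (165,180,200,220,238):
    u=np.flatnonzero(m[v]);print(v,u.min(),u.max(),ray(g,(u.min()+u.max())/2,v,126).round(1))
vv=np.flatnonzero(m.any(1));print('rows',vv.min(),vv.max(),ray(g,373,vv.min(),126).round(1),ray(g,373,vv.max(),126).round(1))
for a in ((324,128,325,215),(402,128,406,205)):
    A=ray(g,a[0],a[1],5);Bp=ray(g,a[2],a[3],5);d=Bp-A;print('bar yaw',np.degrees(np.arctan2(-d[1],-d[0])),A.round(1))
# box by mask
mb=cv2.inRange(hsv,(15,60,120),(32,255,255));mb[:30]=0;mb[:,:430]=0;mb[:,600:]=0;mb[225:]=0
c=max(cv2.findContours(mb,0,2)[0],key=cv2.contourArea);h=cv2.approxPolyDP(cv2.convexHull(c),5,True)[:,0];print('box poly',h.tolist())
for p in h: print(ray(g,*p,66).round(1))
cv2.imwrite('pics/c2.png',cv2.resize(im[30:225,430:600],None,fx=3,fy=3))
pts=[(190,222)]
E
```

```text
nose [ 512.  -244.3    2.5]
165 365 382 [ 473.9 -235.1  126. ]
180 365 382 [ 455.2 -232.9  126. ]
200 365 381 [ 429.8 -229.2  126. ]
220 364 381 [ 403.4 -225.4  126. ]
238 365 380 [ 378.8 -222.5  126. ]
rows 160 244 [ 480.1 -235.2  126. ] [ 370.4 -222.2  126. ]
bar yaw -8.34750485539808 [ 522.1 -183.2    5. ]
bar yaw -2.4380837956634576 [ 502.4 -303.9    5. ]
box poly [[586, 45], [586, 187], [466, 212], [450, 202], [430, 122], [434, 80]]
[ 574.1 -533.6   66. ]
[ 381.6 -543.    66. ]
[ 371.4 -370.3   66. ]
[ 390.6 -347.9   66. ]
[ 509.4 -327.4   66. ]
[ 562.9 -336.6   66. ]
```

View pics/c2.png

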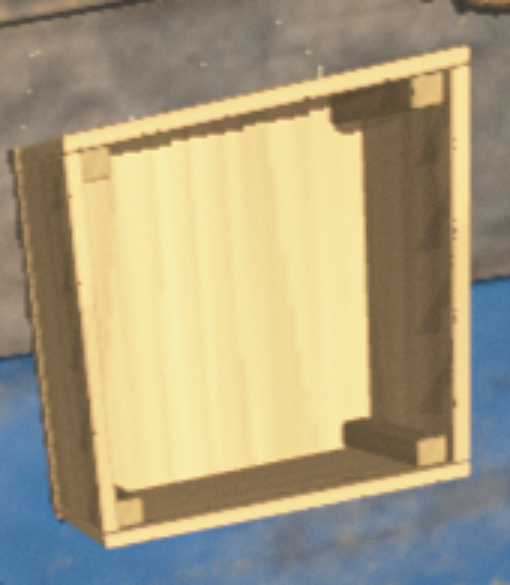

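The crop confirms the box rim corners at full-image (451,76), (586,46), (586,187) and (465,212). That puts the centre near (473,-452) with a yaw of about 3°.

```bash
echo '[[474.5,-166.6,348],-9.3]'>cmd.json; python3 plan.py 436 -230.3 180 -7.6;python3 plan.py 436 -230.3 104 -7.6
```

```text
([-0.092, 0.23, 0.56], -0.0047, 'mm', np.float64(184.0))
([-0.092, 0.23, 0.813], -0.0047, 'mm', np.float64(255.0))
```

step_arm([
  [-0.046, 0.115, 0.15],
  [-0.092, 0.23, 0.3],
  [-0.092, 0.23, 0.45],
  [-0.092, 0.23, 0.55],
  [-0.092, 0.23, 0.65],
  [-0.092, 0.23, 0.75],
  [-0.092, 0.23, 0.81],
  [-0.092, 0.23, 0.81],
], turn=[-0.0047, -0.0047, -0.0047, -0.0047, -0.0047, -0.0047, -0.0047, -0.0047])

```text
time_s: 4.75
ee_pos: [435.3, -229.9, 103.8]
ee_rot: [-179.9, 0.2, -7.6]
force: [-0.2, -0.1, 1.1]
gripper_width: 91.1
gripper_force: 0.0
```

step_arm([
  [0, 0, 0],
  [0, 0, 0],
  [0, 0, 0],
  [0, 0, 0],
  [0, 0, 0],
  [0, 0, 0],
  [0, 0, 0],
  [0, 0, 0],
], turn=[0, 0, 0, 0, 0, 0, 0, 0], fingers=1, force=40)

```text
time_s: 5.75
ee_pos: [435.6, -231.1, 104.9]
ee_rot: [-180.0, 0.0, -7.7]
force: [0.2, 1.1, 0.2]
gripper_width: 21.9
gripper_force: 40.0
```

```bash
python3 plan.py commit -0.092 0.23 0.81 -0.0047; python3 -c "
from h import *
s=env.state();print(s['ee_pos'],s['ee_rot'],s['force'])"
```

```text
(array([ 436.1, -230.2,  105. ]), -7.6080000000000005)
[ 435.64977171 -231.09413214  104.87206735] [-1.79988603e+02  4.55799862e-03 -7.74444493e+00] [0.19686294 1.09016564 0.16737089]
```

```bash
python3 - <<'E'
from h import *
import pickle
O=np.array([582.2,98.5]);a=np.radians(-8.07);ux=np.array([np.cos(a),np.sin(a)]);n=np.array([-ux[1],ux[0]])
for f in ('w_scoop','scene0','side0','w_tray'):
    g=pickle.load(open(f+'.pkl','rb'));print(f,[tuple(np.round(proj(g,np.append(O+ux*x+n*y,57)),1)) for x,y in ((-164,74),(-164,-74),(164,-74),(164,74))])
g=pickle.load(open('w_scoop.pkl','rb'));im=g['color'].astype(int)
for v in (100,180): print(v,[int(im[v,u].sum()//3) for u in range(60,100)],[int(im[v,u].sum()//3) for u in range(165,205)])
print([int(im[v,140].sum()//3) for v in range(205,240)])
E
python3 plan.py 436 -230.2 200 -7.7;python3 plan.py 494.1 111 200 -8.07
```

```text
w_scoop [(np.float64(89.8), np.float64(230.7)), (np.float64(186.3), np.float64(228.9)), (np.float64(153.5), np.float64(-15.3)), (np.float64(37.0), np.float64(-12.5))]
scene0 [(np.float64(199.0), np.float64(192.7)), (np.float64(226.0), np.float64(211.0)), (np.float64(308.4), np.float64(171.8)), (np.float64(279.9), np.float64(158.4))]
side0 [(np.float64(378.2), np.float64(279.7)), (np.float64(381.1), np.float64(249.9)), (np.float64(263.8), np.float64(241.2)), (np.float64(246.2), np.float64(268.3))]
w_tray [(np.float64(276.6), np.float64(259.7)), (np.float64(375.0), np.float64(258.0)), (np.float64(381.7), np.float64(15.2)), (np.float64(262.5), np.float64(17.8))]
100 [152, 214, 239, 226, 180, 129, 93, 93, 91, 90, 95, 92, 95, 96, 93, 92, 94, 91, 93, 92, 93, 92, 91, 91, 94, 95, 92, 90, 101, 104, 113, 192, 226, 231, 230, 232, 231, 228, 227, 229] [175, 228, 232, 207, 146, 102, 86, 95, 93, 93, 95, 95, 92, 89, 93, 94, 94, 110, 106, 83, 61, 55, 51, 55, 91, 109, 108, 113, 111, 115, 115, 111, 111, 106, 107, 111, 115, 111, 120, 117]
180 [129, 127, 133, 128, 132, 133, 132, 133, 134, 130, 133, 133, 128, 124, 122, 122, 112, 119, 182, 226, 225, 193, 137, 100, 94, 97, 95, 96, 95, 96, 95, 95, 95, 99, 100, 95, 95, 96, 97, 94] [235, 234, 231, 233, 233, 234, 234, 235, 235, 234, 234, 229, 231, 227, 196, 135, 94, 94, 97, 99, 95, 92, 94, 97, 97, 95, 97, 113, 102, 78, 59, 52, 53, 51, 75, 86, 94, 92, 93, 89]
[233, 232, 232, 232, 232, 231, 231, 230, 230, 231, 233, 226, 147, 106, 105, 104, 104, 101, 109, 105, 122, 203, 223, 81, 28, 33, 37, 32, 36, 39, 32, 31, 29, 31, 28]
([-0.0, -0.0, -0.317], 0.0003, 'mm', np.float64(95.0))
([0.041, -1.153, -0.317], 0.0013, 'mm', np.float64(359.0))
```

step_arm([
  [0, 0, -0.03],
  [0, 0, -0.08],
  [0, 0, -0.15],
  [0, 0, -0.23],
  [0, -0.03, -0.3],
  [0, -0.12, -0.317],
  [0.01, -0.25, -0.317],
  [0.02, -0.4, -0.317],
  [0.02, -0.55, -0.317],
  [0.03, -0.7, -0.317],
  [0.03, -0.82, -0.317],
  [0.04, -0.92, -0.317],
  [0.04, -0.97, -0.317],
  [0.04, -0.99, -0.317],
  [0.04, -0.99, -0.317],
], turn=[0, 0, 0, 0, 0, 0, 0.001, 0.001, 0.001, 0.001, 0.001, 0.001, 0.001, 0.001, 0.001], force=60)

```text
time_s: 7.62
ee_pos: [487.4, 61.1, 200.2]
ee_rot: [180.0, 0.0, -8.1]
force: [-0.8, -0.2, -2.2]
gripper_width: 21.2
gripper_force: 60.0
```

```bash
python3 plan.py commit 0.04 -0.99 -0.317 0.001;python3 plan.py 494.1 111 200 -8.07; python3 - <<'E'
from h import *
import pickle
s=env.state();print(s['ee_pos'],s['ee_rot'])
g=grab('wrist','w3.png');pickle.dump(g,open('w3.pkl','wb'))
E
```

```text
(array([487.3,  62.6, 200.1]), -7.968000000000001)
([-0.0, -0.163, 0.0], 0.0003, 'mm', np.float64(49.0))
[487.39680032  61.08274093 200.17196438] [ 1.79975160e+02  2.80099058e-03 -8.10222980e+00]
```

View pics/w3.png

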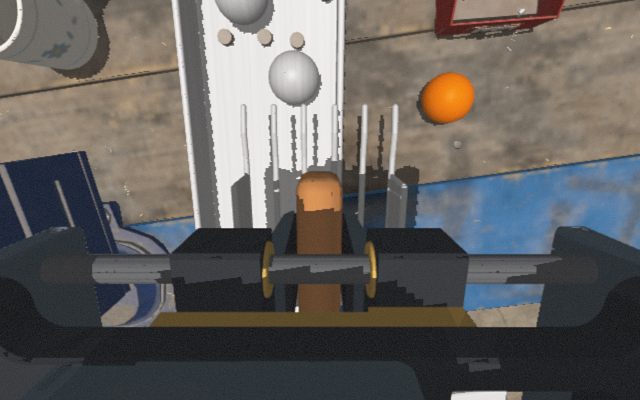

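The wrist view shows the scoop held level over the tray. Its bar tips are at row 105 (u 243 to 396), and ball b at (294,78) is ahead of them.

```bash
python3 - <<'E'
from h import *
import pickle
g=pickle.load(open('w3.pkl','rb'));p=ray(g,319.5,105,97.7);t=np.array([487.4,61.1]);a=np.radians(-8.1)
d=p[:2]-t;print('nose ahead of tcp',d@[np.cos(a),np.sin(a)],'lat',d@[-np.sin(a),np.cos(a)])
E
echo '[[487.3,61.2,200.1],-8.1]'>cmd.json;python3 plan.py 493.6 110.8 200 -8.07;python3 plan.py 493.6 110.8 116 -8.07
```

```text
nose ahead of tcp 77.92330362692672 lat -1.425021252347509
([-0.003, -0.167, 0.0], -0.0001, 'mm', np.float64(50.0))
([-0.003, -0.167, 0.28], -0.0001, 'mm', np.float64(98.0))
```

step_arm([
  [0.003, -0.05, 0],
  [0.006, -0.11, 0],
  [0.009, -0.15, 0.02],
  [0.009, -0.167, 0.06],
  [0.009, -0.167, 0.12],
  [0.009, -0.167, 0.18],
  [0.009, -0.167, 0.23],
  [0.009, -0.167, 0.26],
  [0.009, -0.167, 0.275],
  [0.009, -0.167, 0.283],
  [0.009, -0.167, 0.29],
], turn=[0, 0, 0, 0, 0, 0, 0, 0, 0, 0, 0])

```text
time_s: 9.05
ee_pos: [497.7, 110.8, 113.4]
ee_rot: [-180.0, -0.1, -8.1]
force: [-0.0, -0.1, -2.7]
gripper_width: 21.7
gripper_force: 60.0
```

```bash
python3 plan.py commit 0.009 -0.167 0.29 0; python3 -c "
from h import *
s=env.state();print(s['ee_pos'],s['ee_rot'],s['force'])
g=grab('wrist','w4.png');g=grab('scene','s4.png');cv2.imwrite('pics/w4c.png',np.vstack([cv2.imread('pics/w4.png')[:240],cv2.resize(g['color'][140:240,180:340],None,fx=4,fy=4)[:350]]) if 0 else cv2.imread('pics/w4.png')[:240])"
```

```text
(array([497. , 110.4, 113.1]), -8.1)
[497.67148857 110.80562303 113.36924718] [-1.79974962e+02 -5.97502552e-02 -8.10137003e+00] [-0.02208652 -0.08946695 -2.65097953]
```

View pics/w4c.png

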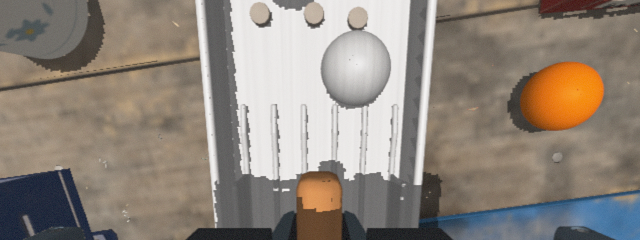

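The scoop is inside the tray between the walls. The ball at (356,68) is just ahead of the tips at row 105, and the chips are at (260,13), (314,13) and (358,17). I'll lower a touch and push.

step_arm([
  [0, 0, 0.003],
  [0.01, 0, 0.004],
  [0.04, 0, 0.004],
  [0.08, 0, 0.004],
  [0.12, 0, 0.004],
  [0.16, 0, 0.004],
  [0.2, 0, 0.004],
  [0.24, 0, 0.004],
  [0.28, 0, 0.004],
  [0.31, 0, 0.004],
  [0.33, 0, 0.004],
  [0.34, 0, 0.004],
  [0.34, 0, 0.004],
], turn=[0, 0, 0, 0, 0, 0, 0, 0, 0, 0, 0, 0, 0])

```text
time_s: 10.78
ee_pos: [598.5, 96.5, 112.8]
ee_rot: [-180.0, 0.0, -8.1]
force: [-2.8, 0.8, 5.9]
gripper_width: 21.5
gripper_force: 60.0
```

```bash
python3 plan.py commit 0.34 0 0.004 0; python3 -c "
from h import *
s=env.state();print(s['ee_pos'],s['ee_rot'],s['force'])
g=grab('wrist','w5.png');cv2.imwrite('pics/w5c.png',g['color'][:240,120:520])"
```

```text
(array([598. ,  96. , 111.9]), -8.1)
[598.46249666  96.47005278 112.84367892] [-1.79973003e+02  7.12384851e-03 -8.12011768e+00] [-2.84202856  0.76995092  5.90170021]
```

View pics/w5c.png

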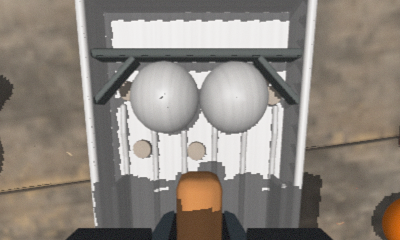

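The crop shows both balls side by side against the rail, at crop (164,97) and (234,97). Chips lie between the bars at (142,149) and (196,150), and near the gussets. I'll push the bars on under the balls.

step_arm([
  [0.02, 0, -0.001],
  [0.045, 0, -0.001],
  [0.07, 0, -0.001],
  [0.095, 0, -0.001],
  [0.12, 0, -0.001],
  [0.14, 0, -0.001],
  [0.155, 0, -0.001],
  [0.165, 0, -0.001],
  [0.168, 0, -0.001],
  [0.168, 0, -0.001],
], turn=[0, 0, 0, 0, 0, 0, 0, 0, 0, 0])

```text
time_s: 12.08
ee_pos: [648.7, 89.3, 112.9]
ee_rot: [-180.0, -0.0, -8.1]
force: [-1.6, -0.3, 4.3]
gripper_width: 21.7
gripper_force: 60.0
```

```bash
python3 plan.py commit 0.168 0 -0.001 0; cat > balls.py <<'E'
from h import *
import sys
g=grab('wrist',sys.argv[1]);s=env.state();print(s['time_s'],s['ee_pos'].round(1),s['ee_rot'].round(2),s['force'].round(1))
e=s['ee_pos'];a=np.radians(s['ee_rot'][2]);zu=e[2]-105
im=cv2.medianBlur(cv2.cvtColor(g['color'],cv2.COLOR_BGR2GRAY),5)[:240]
c=cv2.HoughCircles(im,cv2.HOUGH_GRADIENT,1.2,45,param1=120,param2=18,minRadius=28,maxRadius=48)
for u,v,r in (c[0][:6] if c is not None else []):
    d=ray(g,u,v,zu+28)[:2]-e[:2];print('circ px',u,v,r,'scoop x,y',(d@[np.cos(a),np.sin(a)]-8).round(1),(d@[-np.sin(a),np.cos(a)]).round(1))
E
python3 balls.py w6.png
```

```text
(array([647.9,  88.9, 112.2]), -8.1)
12.125 [648.7  89.3 112.9] [-1.7998e+02 -5.0000e-02 -8.1100e+00] [-2.1  0.6  4.9]
circ px 76.200005 201.00002 43.120003 scoop x,y -3.2 189.4
circ px 324.6 123.00001 47.32 scoop x,y 56.6 -5.1
circ px 294.6 23.400002 46.0 scoop x,y 122.9 15.8
circ px 256.2 191.40001 36.760002 scoop x,y 4.7 47.9
circ px 268.2 96.600006 39.4 scoop x,y 75.1 35.7
circ px 403.80002 117.00001 39.4 scoop x,y 60.9 -63.1
```

step_arm([
  [-0.005, 0, 0],
  [-0.02, 0, -0.001],
  [-0.04, 0, -0.001],
  [-0.065, 0, -0.001],
  [-0.09, 0, -0.001],
  [-0.11, 0, -0.001],
  [-0.123, 0, -0.001],
  [-0.13, 0, -0.001],
  [-0.13, 0, -0.001],
  [-0.13, 0, -0.001],
], turn=[0, 0, 0, 0, 0, 0, 0, 0, 0, 0])

```text
time_s: 13.38
ee_pos: [609.3, 94.9, 112.8]
ee_rot: [-180.0, -0.0, -8.1]
force: [2.0, 0.9, 5.5]
gripper_width: 21.7
gripper_force: 60.0
```

```bash
python3 plan.py commit -0.13 0 -0.001 0; python3 balls.py w7.png
```

```text
(array([609.3,  94.4, 112.5]), -8.1)
13.425 [609.3  94.9 112.9] [-1.7998e+02 -2.0000e-02 -8.0900e+00] [0.9 0.9 5.9]
circ px 354.6 131.40001 47.32 scoop x,y 50.5 -27.3
circ px 285.0 119.4 46.0 scoop x,y 59.1 24.0
circ px 70.200005 155.40001 41.8 scoop x,y 32.5 187.0
circ px 567.0 114.600006 47.32 scoop x,y 62.7 -182.3
circ px 239.40001 119.4 38.08 scoop x,y 59.1 57.5
circ px 237.00002 47.4 37.96 scoop x,y 107.7 56.1
```

step_arm([
  [0, 0, -0.005],
  [0, 0, -0.02],
  [0, 0, -0.045],
  [0, 0, -0.08],
  [0, 0, -0.12],
  [0, 0, -0.16],
  [0, 0, -0.2],
  [0, 0, -0.24],
  [0, 0, -0.275],
  [0, 0, -0.3],
  [0, 0, -0.315],
  [0, 0, -0.32],
  [0, 0, -0.32],
  [0, 0, -0.32],
], turn=[0, 0, 0, 0, 0, 0, 0, 0, 0, 0, 0, 0, 0, 0])

```text
time_s: 15.18
ee_pos: [609.4, 94.8, 208.0]
ee_rot: [180.0, 0.0, -8.1]
force: [-1.2, -0.1, -4.9]
gripper_width: 22.1
gripper_force: 60.0
```

```bash
python3 plan.py commit 0 0 -0.32 0; python3 balls.py w8.png; python3 - <<'E'
from h import *
g=grab('scene','s8.png');h=grab('side','d8.png')
a=[cv2.imread(f'pics/w{i}.png')[:240,120:520] for i in(6,7,8)]
b=cv2.resize(g['color'][120:240,200:400],(400,240),interpolation=cv2.INTER_CUBIC)
cv2.imwrite('pics/comp.png',np.vstack([np.hstack(a[:2]),np.hstack([a[2],b])]))
E
```

```text
(array([609.3,  94.4, 208.5]), -8.1)
15.225 [609.4  94.8 208. ] [ 1.7999e+02  4.0000e-02 -8.1000e+00] [-0.4 -0.2 -5. ]
circ px 66.600006 151.8 47.32 scoop x,y 35.2 189.0
circ px 297.0 129.0 43.36 scoop x,y 52.1 15.3
circ px 345.0 131.40001 43.36 scoop x,y 50.4 -20.2
circ px 291.0 42.600002 42.04 scoop x,y 110.7 18.5
circ px 139.8 135.0 46.0 scoop x,y 47.7 132.1
circ px 282.6 172.20001 34.0 scoop x,y 19.7 26.9
```

View pics/comp.png

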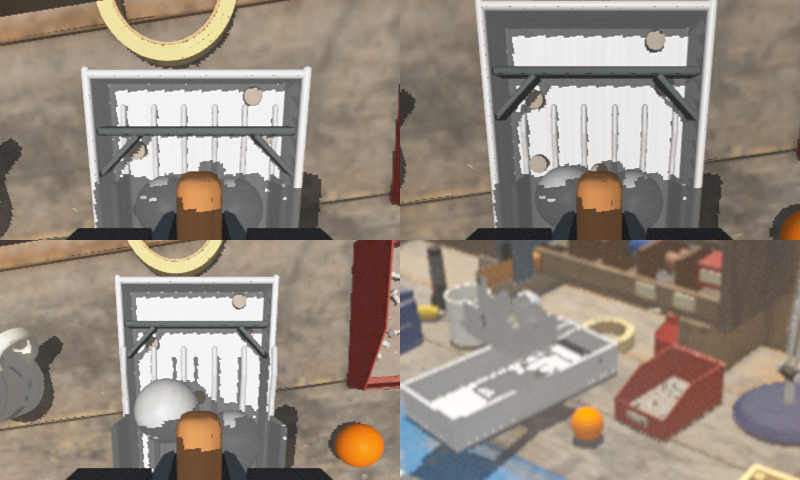

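In the composite, the lower-left frame has both balls aboard the lifted scoop, at crop (165,168) and (240,200). The vertical force of about -4.9 N agrees with that. The far chip is behind the rail at (238,61). I'll check numerically whether the beige spot at crop (200,157) is on the tray floor or aboard.

```bash
python3 - <<'E'
from h import *
tfc=np.array(cams.grab_frame('wrist')['tool_from_camera']);g0=cams.grab_frame('wrist')
def G(pos,yaw):
    g=dict(g0);T=np.eye(4);T[:3,:3]=R.from_euler('xyz',[180,0,yaw],degrees=True).as_matrix();T[:3,3]=pos;g['extrinsics']=T@tfc;return g
gs={7:G([609.3,94.9,112.9],-8.1),8:G([609.4,94.8,208.],-8.1)}
O=np.array([582.2,98.5]);a=np.radians(-8.07);ux=np.array([np.cos(a),np.sin(a)]);n=np.array([-ux[1],ux[0]])
for i in (7,8):
    im=cv2.imread(f'pics/w{i}.png');h=cv2.cvtColor(im,cv2.COLOR_BGR2HSV)
    m=cv2.inRange(h,(3,15,60),(25,80,230));m[235:]=0;m[:,:205]=0;m[:,430:]=0
    k,_,st,c=cv2.connectedComponentsWithStats(m)
    for j in range(1,k):
        if st[j,4]>25:
            p=ray(gs[i],*c[j],13);d=p[:2]-O;t=(d@ux,d@n)
            if abs(t[0])<165 and abs(t[1])<72: print(i,c[j].round(),st[j,2:5],'tray',np.round(t,1),'-> in 8 at',np.round(proj(gs[8],p)))
E
```

```text
7 [375.  40.] [ 21  23 366] tray [152.6 -43. ] -> in 8 at [359.  61.]
7 [392.  82.] [ 9 10 39] tray [122.7 -57.7] -> in 8 at [372.  91.]
7 [379.  90.] [10 12 45] tray [116.3 -47.7] -> in 8 at [362.  97.]
7 [255.  99.] [ 21  19 287] tray [109.4  50.3] -> in 8 at [272. 103.]
7 [258. 163.] [ 19  19 277] tray [58.5 50.1] -> in 8 at [274. 151.]
7 [318. 167.] [ 20   9 101] tray [54.9 -0.3] -> in 8 at [318. 154.]
7 [342. 198.] [ 2 30 30] tray [ 28.1 -20.5] -> in 8 at [336. 177.]
8 [359.  61.] [ 15  16 181] tray [152.7 -42.7] -> in 8 at [359.  61.]
8 [370.  91.] [ 8  9 40] tray [122.1 -56.1] -> in 8 at [370.  91.]
8 [272. 103.] [ 14  14 118] tray [110.3  50.3] -> in 8 at [272. 103.]
8 [320. 156.] [11 14 95] tray [52.  -2.2] -> in 8 at [320. 156.]
8 [341. 192.] [ 8 41 44] tray [ 10.6 -26.2] -> in 8 at [341. 192.]
```

step_arm([
  [-0.003, 0, 0],
  [-0.009, 0, 0],
  [-0.018, 0, 0],
  [-0.03, 0, 0],
  [-0.045, 0, 0],
  [-0.062, 0, 0],
  [-0.082, 0, 0],
  [-0.104, 0, 0],
  [-0.127, 0, 0],
  [-0.148, 0, 0],
  [-0.166, 0, 0],
  [-0.18, 0, 0],
  [-0.19, 0, 0],
  [-0.197, 0, 0],
  [-0.2, 0, 0],
  [-0.2, 0, 0],
], turn=[0, 0, 0, 0, 0, 0, 0, 0, 0, 0, 0, 0, 0, 0, 0, 0])

```text
time_s: 17.42
ee_pos: [550.2, 103.2, 208.5]
ee_rot: [-180.0, -0.0, -8.1]
force: [0.1, 0.4, -4.7]
gripper_width: 21.8
gripper_force: 60.0
```

```bash
python3 plan.py commit -0.2 0 0 0; cat > chips.py <<'E'
from h import *
import sys
g=grab('wrist',sys.argv[1]);s=env.state();print(s['time_s'],s['ee_pos'].round(1),s['ee_rot'].round(2),s['force'].round(1))
O=np.array([582.2,98.5]);a=np.radians(-8.07);ux=np.array([np.cos(a),np.sin(a)]);n=np.array([-ux[1],ux[0]])
im=g['color'];h=cv2.cvtColor(im,cv2.COLOR_BGR2HSV)
m=cv2.inRange(h,(3,15,60),(25,80,230));m[235:]=0
k,_,st,c=cv2.connectedComponentsWithStats(m)
for j in range(1,k):
    if st[j,4]>25:
        p=ray(g,*c[j],13);d=p[:2]-O;t=(d@ux,d@n)
        if abs(t[0])<165 and abs(t[1])<72: print(c[j].round(),st[j,2:5],'tray',np.round(t,1))
# bright sunlit ball blobs / profile along ball columns
gr=cv2.cvtColor(im,cv2.COLOR_BGR2GRAY)
print('col285',gr[100:232:6,285].tolist(),'col355',gr[100:232:6,355].tolist())
E
python3 chips.py w9.png
```

```text
(array([549.9, 102.9, 208.5]), -8.1)
17.475 [550.3 103.2 208.5] [-1.7999e+02 -1.0000e-02 -8.1000e+00] [ 0.9 -0.8 -4.4]
[360.   2.] [14  7 67] tray [147.8 -42.5]
[365.  36.] [ 9 10 41] tray [116.4 -48.4]
[270.  43.] [ 15  17 186] tray [110.1  50.6]
[272.  94.] [ 15  14 166] tray [59. 50.]
[319. 102.] [ 14  14 154] tray [51.4 -0.6]
[300. 179.] [15 22 29] tray [-34.5  21.2]
col285 [233, 233, 234, 233, 232, 233, 229, 160, 181, 199, 210, 225, 226, 221, 95, 99, 89, 95, 112, 54, 53, 51] col355 [237, 237, 235, 236, 235, 235, 232, 233, 234, 234, 236, 111, 123, 125, 178, 95, 101, 107, 99, 87, 48, 53]
```

All five chips are on the tray floor and both balls are aboard. Now I'll carry them to the box.

```bash
python3 plan.py 490 -180 208 -3;python3 plan.py commit -0.065 0.95 0 -0.015; python3 plan.py 432 -454 208 3
```

```text
([-0.065, 0.962, 0.002], -0.0142, 'mm', np.float64(289.0))
(array([ 490.4, -176.5,  208.5]), -2.7)
([-0.151, 0.933, 0.002], -0.0158, 'mm', np.float64(284.0))
```

step_arm([
  [-0.001, 0.01, 0],
  [-0.003, 0.03, 0],
  [-0.005, 0.06, 0],
  [-0.008, 0.1, 0],
  [-0.011, 0.15, 0],
  [-0.015, 0.21, 0],
  [-0.019, 0.28, 0],
  [-0.024, 0.35, 0],
  [-0.029, 0.42, 0],
  [-0.034, 0.49, 0],
  [-0.039, 0.56, 0],
  [-0.043, 0.63, 0],
  [-0.048, 0.7, 0],
  [-0.052, 0.76, 0],
  [-0.056, 0.82, 0],
  [-0.06, 0.87, 0],
  [-0.062, 0.91, 0],
  [-0.064, 0.935, 0],
  [-0.065, 0.947, 0],
  [-0.065, 0.95, 0],
], turn=[0, -0.001, -0.002, -0.003, -0.004, -0.005, -0.006, -0.007, -0.008, -0.009, -0.01, -0.011, -0.012, -0.013, -0.014, -0.015, -0.015, -0.015, -0.015, -0.015])

```text
time_s: 19.98
ee_pos: [490.7, -176.1, 208.4]
ee_rot: [-180.0, 0.0, -2.7]
force: [0.0, 0.1, -5.2]
gripper_width: 21.8
gripper_force: 60.0
```

step_arm([
  [-0.001, 0.01, 0],
  [-0.004, 0.03, 0],
  [-0.009, 0.06, 0],
  [-0.015, 0.1, 0],
  [-0.023, 0.15, 0],
  [-0.033, 0.21, 0],
  [-0.044, 0.28, 0],
  [-0.055, 0.35, 0],
  [-0.066, 0.42, 0],
  [-0.077, 0.49, 0],
  [-0.088, 0.56, 0],
  [-0.099, 0.63, 0],
  [-0.11, 0.69, 0],
  [-0.12, 0.75, 0],
  [-0.129, 0.8, 0],
  [-0.137, 0.85, 0],
  [-0.143, 0.89, 0],
  [-0.147, 0.915, 0],
  [-0.15, 0.928, 0],
  [-0.151, 0.933, 0],
], turn=[0, -0.001, -0.002, -0.003, -0.004, -0.005, -0.006, -0.007, -0.008, -0.009, -0.01, -0.011, -0.012, -0.013, -0.014, -0.015, -0.016, -0.016, -0.016, -0.016])

```text
time_s: 22.48
ee_pos: [432.3, -453.5, 208.3]
ee_rot: [-180.0, 0.0, 3.1]
force: [0.4, 0.6, -5.6]
gripper_width: 21.6
gripper_force: 60.0
```

```bash
python3 plan.py commit -0.151 0.933 0 -0.016; python3 - <<'E'
from h import *
import pickle
g=grab('wrist','w10.png');s=env.state();print(s['time_s'],s['ee_pos'].round(1),s['ee_rot'].round(2),s['force'].round(1))
C=np.array([473,-452]);a=np.radians(3);ux=np.array([np.cos(a),np.sin(a)]);n=np.array([-ux[1],ux[0]])
print('pred box rim outer px',[np.round(proj(g,np.append(C+ux*x+n*y,66))).tolist() for x,y in((98,88),(98,-88),(-98,-88),(-98,88))])
hsv=cv2.cvtColor(g['color'],cv2.COLOR_BGR2HSV);m=cv2.inRange(hsv,(15,60,120),(32,255,255))
for v in (60,90,120,150): u=np.flatnonzero(m[v]);print(v,u.min() if len(u) else 0,u.max() if len(u) else 0)
print('top row',np.flatnonzero(m[:,200:440].any(1)).min())
gr=cv2.cvtColor(g['color'],cv2.COLOR_BGR2GRAY);S=hsv[...,1]
print('sat285',S[60:232:6,285].tolist(),'\nsat355',S[60:232:6,355].tolist())
E
```

```text
(array([ 432. , -454. ,  208.5]), 3.0599999999999996)
22.525 [ 432.3 -453.6  208.4] [-179.99    0.      3.07] [-0.5  0.1 -5.7]
pred box rim outer px [[219.0, 34.0], [419.0, 34.0], [403.0, 242.0], [233.0, 242.0]]
60 220 558
90 129 639
120 39 572
150 227 581
top row 0
sat285 [109, 69, 67, 69, 70, 72, 69, 74, 70, 71, 71, 72, 73, 8, 4, 7, 2, 1, 2, 2, 5, 3, 8, 10, 103, 106, 67, 52, 45] 
sat355 [106, 73, 77, 71, 74, 75, 74, 73, 69, 72, 75, 116, 114, 104, 109, 115, 114, 108, 106, 5, 5, 5, 2, 0, 6, 7, 34, 75, 31]
```

step_arm([
  [0, 0, 0.01],
  [0, 0, 0.03],
  [0, 0, 0.055],
  [0, 0, 0.08],
  [0, 0, 0.1],
  [0, 0, 0.115],
  [0, 0, 0.122],
  [0, 0, 0.126],
  [0, 0, 0.128],
], turn=[0, 0, 0, 0, 0, 0, 0, 0, 0])

```text
time_s: 23.65
ee_pos: [432.4, -453.7, 170.5]
ee_rot: [180.0, -0.0, 3.1]
force: [-0.2, 0.8, -1.5]
gripper_width: 21.7
gripper_force: 60.0
```

step_arm([
  [0.01, 0, 0.006],
  [0.02, 0, 0.012],
  [0.032, 0, 0.018],
  [0.032, 0, 0.018],
], turn=[0, 0, 0, 0], force=25)

```text
time_s: 24.15
ee_pos: [442.9, -453.2, 165.0]
ee_rot: [180.0, -0.1, 3.1]
force: [1.0, 1.3, 2.4]
gripper_width: 21.9
gripper_force: 25.0
```

```bash
python3 plan.py commit 0 0 0.128 0;python3 plan.py commit 0.032 0 0.018 0; cat > tilt.py <<'E'
from h import *
import sys
g=grab('wrist',sys.argv[1]);s=env.state();print(s['time_s'],s['ee_pos'].round(1),s['ee_rot'].round(2),s['force'].round(1),s['torque'].round(2),s['gripper_width'])
h=cv2.cvtColor(g['color'],cv2.COLOR_BGR2HSV)
m=cv2.inRange(h,(5,120,60),(18,255,255))[:, 290:350];r=np.flatnonzero((m>0).sum(1)>15);print('handle front rows',r.min() if len(r) else None)
S=h[...,1]
for c in (285,355): print(c,''.join('#' if x<20 else '.' for x in S[30:232:4,c]))
E
python3 tilt.py w11.png
```

```text
(array([ 432. , -454. ,  170.1]), 3.0599999999999996)
(array([ 441.6, -453.5,  164.7]), 3.0599999999999996)
24.2 [ 442.9 -453.2  165. ] [ 1.7996e+02 -1.1000e-01  3.0700e+00] [1.9 1.3 2.8] [ 0.32  0.21 -0.05] 21.795178977623426
handle front rows 173
285 .............................################......
355 .................................##############....
```

step_arm([
  [0.015, 0, 0.009],
  [0.03, 0, 0.018],
  [0.045, 0, 0.028],
  [0.059, 0, 0.039],
  [0.073, 0, 0.05],
  [0.086, 0, 0.062],
  [0.086, 0, 0.062],
], turn=[0, 0, 0, 0, 0, 0, 0])

```text
time_s: 25.08
ee_pos: [468.2, -451.8, 145.6]
ee_rot: [180.0, -0.0, 3.1]
force: [2.9, -0.3, 2.2]
gripper_width: 21.8
gripper_force: 25.0
```

```bash
python3 plan.py commit 0.086 0 0.062 0; python3 tilt.py w12.png
```

```text
(array([ 467.4, -452.1,  146.1]), 3.0599999999999996)
25.125 [ 468.1 -451.8  145.7] [ 1.80e+02 -5.00e-02  3.06e+00] [2.6 0.6 2. ] [ 0.11 -0.2   0.03] 22.060606639063895
handle front rows 173
285 ..............###############.................#....
355 ..............###############......................
```

step_arm([
  [0.01, 0, 0.01],
  [0.02, 0, 0.02],
  [0.029, 0, 0.031],
  [0.036, 0, 0.04],
  [0.036, 0, 0.04],
  [0.036, 0, 0.04],
  [0.036, 0, 0.04],
], turn=[0, 0, 0, 0, 0, 0, 0])

```text
time_s: 26.0
ee_pos: [478.5, -451.3, 134.4]
ee_rot: [180.0, -0.0, 3.1]
force: [0.0, 1.3, 6.0]
gripper_width: 21.9
gripper_force: 25.0
```

```bash
python3 plan.py commit 0.036 0 0.04 0; python3 tilt.py w13.png;python3 - <<'E'
from h import *
g=cams.grab_frame('wrist');s=env.state();T=np.eye(4);T[:3,:3]=R.from_euler('xyz',s['ee_rot'],degrees=True).as_matrix();T[:3,3]=s['ee_pos'];g['extrinsics']=T@g['tool_from_camera']
C=np.array([473,-452]);a=np.radians(3);ux=np.array([np.cos(a),np.sin(a)]);n=np.array([-ux[1],ux[0]])
for x in (30,50,65): print(x,[np.round(proj(g,np.append(C+ux*x+n*y,33))).tolist() for y in(25,-25)])
E
```

```text
(array([ 478.1, -451.5,  134.1]), 3.0599999999999996)
26.05 [ 478.5 -451.3  134.3] [ 1.7997e+02 -2.0000e-02  3.0500e+00] [0.3 1.1 7.3] [ 0.18  0.26 -0.02] 21.62139838659233
handle front rows 175
285 .................################.............#....
355 ..................###############..................
30 [[289.0, 171.0], [348.0, 171.0]]
50 [[288.0, 147.0], [348.0, 147.0]]
65 [[288.0, 128.0], [349.0, 128.0]]
```

The balls' centres (row about 130) match lying on the box floor against the far wall (box x about 64), so they are out. Now I'll retreat upward.

step_arm([
  [-0.01, 0, -0.015],
  [-0.025, 0, -0.04],
  [-0.04, 0, -0.08],
  [-0.05, 0, -0.13],
  [-0.06, 0, -0.2],
  [-0.06, 0, -0.27],
  [-0.06, 0, -0.33],
  [-0.06, 0, -0.35],
  [-0.06, 0, -0.35],
  [-0.06, 0, -0.35],
], turn=[0, 0, 0, 0, 0, 0, 0, 0, 0, 0])

```text
time_s: 27.35
ee_pos: [460.1, -451.8, 238.2]
ee_rot: [-179.9, 0.1, 3.1]
force: [0.1, -0.3, -2.2]
gripper_width: 21.4
gripper_force: 25.0
```

```bash
python3 plan.py commit -0.06 0 -0.35 0; python3 tilt.py w14.png;python3 - <<'E'
from h import *
g=grab('wrist','w14b.png')
C=np.array([473,-452]);a=np.radians(3);ux=np.array([np.cos(a),np.sin(a)]);n=np.array([-ux[1],ux[0]])
for x in (30,65): print(x,[np.round(proj(g,np.append(C+ux*x+n*y,33))).tolist() for y in(25,-25)])
h=cv2.cvtColor(g['color'],cv2.COLOR_BGR2HSV);m=cv2.inRange(h,(0,0,60),(180,25,255));m=cv2.morphologyEx(m,cv2.MORPH_OPEN,np.ones((13,13)))[:235]
k,_,st,c=cv2.connectedComponentsWithStats(m)
for j in range(1,k):
    d=ray(g,*c[j],33)[:2]-C;print(c[j].round(),st[j,2:5],'box',(d@ux).round(1),(d@n).round(1))
E
python3 plan.py 432 -225 240 -8
```

```text
(array([ 460.2, -452.5,  239.1]), 3.0599999999999996)
27.4 [ 460.1 -451.8  238. ] [-1.7992e+02  7.0000e-02  3.0600e+00] [-0.6  0.  -3.2] [-0.05  0.07  0.01] 21.926493472212
handle front rows 175
285 ...............##########..........................
355 ...............#########...........................
30 [[297.0, 139.0], [341.0, 139.0]]
65 [[297.0, 107.0], [341.0, 107.0]]
[556.  86.] [  33   41 1014] box 88.0 -260.6
[294. 107.] [  41   43 1493] box 65.0 28.1
[343. 107.] [  41   44 1504] box 64.8 -26.6
[481. 229.] [ 17  11 187] box -79.6 -200.3
([-0.053, -0.762, -0.003], 0.0307, 'mm', np.float64(229.0))
```

Both balls lie in the box at (65, ±27), and the scoop hangs empty. I'll take it back to its bench spot and level it by dragging the nose.

```bash
python3 plan.py 470 -230 239 -8; python3 - <<'E'
from h import *
import pickle
g=pickle.load(open('scene0.pkl','rb'))
for u,v in ((230,272),(262,290),(330,333)): print(ray(g,u,v,0).round())
E
```

```text
([0.072, -0.739, 0.0], 0.0307, 'mm', np.float64(223.0))
[ 278. -102.    0.]
[ 281. -212.    0.]
[ 274. -417.    0.]
```

step_arm([
  [0.003, -0.05, 0],
  [0.006, -0.15, 0],
  [0.01, -0.27, 0],
  [0.015, -0.4, 0],
  [0.02, -0.53, 0],
  [0.025, -0.64, 0],
  [0.03, -0.71, 0],
  [0.03, -0.74, 0],
  [0.03, -0.74, 0],
  [0.03, -0.74, 0],
], turn=[0.003, 0.006, 0.01, 0.015, 0.02, 0.025, 0.031, 0.031, 0.031, 0.031])

```text
time_s: 28.7
ee_pos: [457.6, -230.6, 239.0]
ee_rot: [180.0, -0.0, -8.1]
force: [0.5, 0.4, -0.8]
gripper_width: 21.8
gripper_force: 25.0
```

```bash
python3 plan.py commit 0.03 -0.74 0 0.031; python3 tilt.py w15.png
```

```text
(array([ 457.3, -230.3,  239.1]), -8.100000000000001)
28.75 [ 457.6 -230.7  238.9] [179.99  -0.    -8.14] [ 0.1  0.3 -3. ] [-0.09  0.09 -0.02] 21.582435193887516
handle front rows 175
285 ...................................................
355 ...................................................
```

step_arm([
  [0, 0, 0.05],
  [0, 0, 0.13],
  [0, 0, 0.21],
  [0, 0, 0.28],
  [0, 0, 0.33],
  [0, 0, 0.355],
  [0, 0, 0.365],
  [0, 0, 0.37],
], turn=[0, 0, 0, 0, 0, 0, 0, 0])

```text
time_s: 29.75
ee_pos: [457.9, -230.2, 128.4]
ee_rot: [180.0, -0.1, -8.1]
force: [-0.1, 0.6, -2.4]
gripper_width: 21.8
gripper_force: 25.0
```

step_arm([
  [0, 0, 0.005],
  [0, 0, 0.01],
  [0, 0, 0.01],
], turn=[0, 0, 0], force=15)

```text
time_s: 30.12
ee_pos: [457.9, -230.1, 126.3]
ee_rot: [180.0, -0.1, -8.1]
force: [-2.0, 0.6, 5.0]
gripper_width: 22.0
gripper_force: 15.0
```

step_arm([
  [-0.03, 0, 0.006],
  [-0.062, 0, 0.012],
  [-0.08, 0, 0.018],
  [-0.1, 0, 0.025],
  [-0.118, 0, 0.032],
  [-0.135, 0, 0.039],
  [-0.153, 0, 0.047],
  [-0.17, 0, 0.055],
  [-0.187, 0, 0.063],
  [-0.203, 0, 0.07],
  [-0.215, 0, 0.072],
  [-0.215, 0, 0.072],
], turn=[0, 0, 0, 0, 0, 0, 0, 0, 0, 0, 0, 0])

```text
time_s: 31.62
ee_pos: [393.0, -220.7, 103.3]
ee_rot: [-180.0, 0.1, -8.1]
force: [-0.8, -0.3, -1.4]
gripper_width: 22.3
gripper_force: 15.0
```

```bash
python3 plan.py commit 0 0 0.38 0;python3 plan.py commit -0.215 0 0.072 0; python3 tilt.py w16.png;python3 - <<'E'
from h import *
# handle slope seen by the side camera
g=grab('side','d16.png');s=env.state();e=s['ee_pos'];a=np.radians(-8.1);ux=np.array([np.cos(a),np.sin(a),0])
for t in (0,28): 
  c,sn=np.cos(np.radians(t)),np.sin(np.radians(t));P=e+[0,0,8];f=lambda x,z:P+ux*(x*c+z*sn)+np.array([0,0,-x*sn+z*c])
  print(t,[np.round(proj(g,f(*q)),1).tolist() for q in((-66,14),(46,14),(46,-14),(82,-110),(-66,-112))])
h=cv2.cvtColor(g['color'],cv2.COLOR_BGR2HSV);m=cv2.inRange(h,(5,120,60),(18,255,255))[150:260,330:430]
c=max(cv2.findContours(m,0,2)[0],key=cv2.contourArea,default=None);print(cv2.boundingRect(c),cv2.contourArea(c),cv2.minAreaRect(c))
E
```

```text
(array([ 457.3, -230.3,  125.1]), -8.100000000000001)
(array([ 393.4, -221.2,  103.5]), -8.100000000000001)
31.675 [ 393.1 -220.7  103.2] [-1.7997e+02  7.0000e-02 -8.1000e+00] [-1.1 -0.  -0.9] [-0.11  0.14 -0.05] 21.961561700200797
handle front rows 174
285 ...................................................
355 ...................................................
0 [[400.1, 191.8], [364.9, 190.0], [364.6, 198.0], [353.1, 224.0], [397.8, 227.5]]
28 [[396.1, 182.9], [364.3, 196.6], [368.1, 203.9], [371.1, 232.1], [412.6, 216.2]]
(55, 42, 18, 9) 97.0 ((63.5, 46.0), (17.0, 8.0), 0.0)
```

step_arm([
  [0, 0, 0],
  [0, 0, 0],
  [0, 0, 0],
  [0, 0, 0],
  [0, 0, 0],
  [0, 0, 0],
  [0, 0, -0.05],
  [0, 0, -0.15],
  [0, 0, -0.3],
  [0, 0, -0.45],
  [0, 0, -0.6],
  [0, 0, -0.75],
  [0, 0, -0.85],
  [0, 0, -0.85],
  [0, 0, -0.85],
], turn=[0, 0, 0, 0, 0, 0, 0, 0, 0, 0, 0, 0, 0, 0, 0], fingers=-1)

```text
time_s: 33.6
ee_pos: [393.2, -220.6, 357.1]
ee_rot: [-179.9, 0.1, -8.1]
force: [0.0, -0.3, 0.8]
gripper_width: 91.2
gripper_force: 0.0
```

```bash
python3 - <<'E'
from h import *
g=grab('wrist','w17.png');s=env.state();print(s['time_s'],s['ee_pos'].round(1),s['force'].round(1),s['gripper_width'])
h=cv2.cvtColor(g['color'],cv2.COLOR_BGR2HSV);m=cv2.inRange(h,(5,110,60),(18,255,255));m[245:]=0;m[:100]=0
m[:,:290]=0;m[:,350:]=0
vv=np.flatnonzero(m.any(1));u=np.flatnonzero(m.any(0));print(vv.min(),vv.max(),u.min(),u.max())
e=s['ee_pos'];a=np.radians(-8.1);ux=np.array([np.cos(a),np.sin(a),0])
for t in (0,10): 
  c,sn=np.cos(np.radians(t)),np.sin(np.radians(t));P=np.array([393,-220.7,112]);f=lambda x,z:P+ux*(x*c+z*sn)+np.array([0,0,-x*sn+z*c])
  print(t,'handle front/rear, nose',[np.round(proj(g,f(*q)),1).tolist() for q in((46,14),(-66,14),(82,-110))])
gr=cv2.cvtColor(g['color'],cv2.COLOR_BGR2GRAY)
ed=cv2.HoughLinesP(cv2.Canny(gr,60,150)[60:240,260:400],1,np.pi/180,20,minLineLength=20,maxLineGap=4)
print(sorted([(l[0]+np.array([260,60,260,60])).tolist() for l in ed if abs(l[0][0]-l[0][2])<6])[:16])
d=grab('side','d17.png');h=cv2.cvtColor(d['color'],cv2.COLOR_BGR2HSV);m=cv2.inRange(h,(5,110,60),(18,255,255))[150:260,330:430]
c=max(cv2.findContours(m,0,2)[0],key=cv2.contourArea);print('side handle',cv2.minAreaRect(c),cv2.boundingRect(c))
E
```

```text
33.65 [ 393.1 -220.5  356.8] [ 0.6 -0.4  0.4] 91.47198217054941
114 222 311 327
0 handle front/rear, nose [[318.4, 134.7], [318.4, 221.2], [318.6, 106.3]]
10 handle front/rear, nose [[318.4, 132.9], [318.4, 221.6], [318.6, 119.4]]
[[278, 186, 279, 206], [279, 130, 279, 109], [280, 131, 281, 207], [282, 111, 283, 143], [284, 192, 284, 168], [286, 181, 286, 147], [290, 160, 290, 196], [291, 193, 291, 160], [295, 109, 295, 146], [297, 109, 298, 156], [299, 193, 299, 165], [310, 139, 310, 109], [326, 140, 326, 109], [327, 137, 327, 167], [328, 137, 328, 109], [339, 194, 340, 140]]
side handle ((35.5, 44.0), (32.0, 71.0), 90.0) (0, 28, 72, 33)
```

```bash
python3 - <<'E'
from h import *
import pickle
g=pickle.load(open('scene0.pkl','rb'));print('wrench end',ray(g,242,250,0).round(),ray(g,233,256,0).round())
w=grab('wrist','w18.png');e=np.array([393,-220.7]);a=np.radians(-8.1);ux=np.array([np.cos(a),np.sin(a)]);n=np.array([-ux[1],ux[0]])
print('scoop left-rear corner',(e+ux*(-67)+n*63.5).round(),'left front',(e+ux*82+n*63.5).round())
E
```

```text
wrench end [358. -62.   0.] [326. -61.   0.]
scoop left-rear corner [ 336. -148.] left front [ 483. -169.]
```

The wrench is well clear of the scoop, so I'm handing in.

```bash
python3 -c "
from h import *
print(env.job_done())"
```

```text
the job is handed in; nothing more can be done
None
```

The job is handed in at about 34 s; no verdict came back. By my camera checks, both balls are at rest in the plywood box, all five chips were on the tray floor when I left it, and the scoop stands level on the bench with the gripper clear.

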